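# Put the microscope objectives away by size

## Robot

A 7-joint arm with a two-finger parallel gripper is mounted at the origin on the work surface. World frame = base frame: x ahead of the robot, y to its left, z up, the work surface at z = 0. Lengths are in m, angles in rad, forces in N, time in s.
With the tool pointing down it reaches from about 0.35 to 0.9 m from the base axis. Payload 19.9 kg.
Tool frame: the origin (TCP) lies at the very end of the fingers, on their centre line; the grasp point (between the pads) lies 19 mm behind it (arm.grasp_offset is the distance from the TCP to the grasp point, in m); z points along the fingers, y is the line along which they close (so a half turn about z gives the same grasp; the last joint's range is limited). The gripper opens to 85 mm and grips with 20 to 120 N. Pads are 22 mm wide; open, the fingers measure 114 mm over their backs; the gripper's body (76 mm by 85 mm) begins 54 mm behind the grasp point. The pads swing forward as they close: fully open they stand 13 mm farther back than shut.
Start: joints at [1.175, 0.417, -0.01, 1.614, 0.005, 1.111, -0.053], TCP at [0.217, -0.586, 0.231] pointing down, gripper open.
Joint ranges: [-2.81, 2.81], [-0.39, 2.02], [-1.27, 1.25], [0.06, 2.57], [-1.19, 4.33], [0.19, 2], [-2.82, 2.82]. Speed limits (rad/s): [1.89, 1.89, 2.39, 2.39, 3.01, 3.01, 3.01].

## Interface

Orientations are given as a 3x3 rotation matrix whose columns are the frame's x, y, z axes.
In Python, from plant import arm gives the robot as it stands. The module is installed in compiled form; this text tells all that it offers.
- The arm moves only by the tool step_arm, never from a script. Its argument "rows" is a list of rows, each a list of 3 entries, a list of its own where there are three numbers: the opening, from -1 (shut) to 1 (fully open), so that 0 is half open, then the shift along the tool's x, y, z in m, then the turn about the tool's z in degrees. A call has 1 to 20 rows; each row is the pose to reach, as a shift and turn from the pose commanded when the call began, along the tool's axes at that moment; what a row does not reach only later rows make up. A row lasts 1/10 s, in which the tool goes at most 50 mm and 8.59 degrees, less where a joint would pass 70% of its speed; a pose out of reach is approached as far as the arm can. A call with a gripper value outside its range is refused whole. The fingers move at their own pace and stop on an object; "squeeze" is the grip in N (left out, the last holds). Time passes only in rows, so rows that repeat a pose let the fingers close. It gives the time, the measured TCP pose, the force, the opening and the grip force at its end, in the units of the state.
- arm.read_state(): the state, without advancing time (a new reading comes with each control period).
- arm.read_camera(name): name is "scene" or "top"; returns a dict with "pixels" (400x640x3 uint8, red, green, blue), "range_z" (400x640 float32, m along the optical axis (not along the pixel's ray), 0 where there is no reading), "intrinsics" (3x3 intrinsics, pixels), "k1" (the pictures are not rectified: a ray, as slopes to the right and down, at radius r is drawn at 1 + k1 r^2 times it, then the intrinsics apply), "rvec" (rotation vector, rad) and "tvec" (3), from world to camera coordinates, as OpenCV has them. Camera axes: x right, y down, z forward; pixel columns grow to the right and rows downward; lengths in m; the calibration is good to about 2 mm. A picture is of the moment at which its call begins.
- arm.sign_off(): hands the job in; it is judged then, once.
The state is a dict: "clock": time; "joint_pos": joint angles; "dq": joint speeds; "effort": joint torques, N m; "tool_pos": TCP position; "eef_rot": TCP orientation; "contact_force": force on the tool from outside, world axes, zero at the start; "wrist_torque": the same for the moment, N m; "grip_width": opening from 0.0 (shut) to 1.0 (fully open); "finger_force": force on a finger pad.
Only numpy, scipy, OpenCV 4.12 (cv2) and the standard library are available. Lean on these libraries where they do the work, as an engineer would, in place of code of your own. Each camera call takes 0.05 s, during which the arm holds its last target. There are 200 camera calls.

## Task

Put the four pale silver-metal microscope objectives away in the four white lens dishes by size: the shortest in the smallest dish, the next in the next larger dish, and so on up to the tallest in the largest dish. Stand each one upright on its foot in the middle of its dish, keep them upright all the way and set them down without dropping them, as they are glass inside. Leave the two black-headed eyepieces standing where they are.

Things in the scene. Friction and masses are not known exactly. Their poses are not given: they have to be found in the camera images.
- objective_tiny_center (a point): the shortest of the four microscope objectives: a pale silver-metal barrel 24 mm in diameter and 38 mm tall with dark bands, standing upright with its tapered nose up (straight sides up to 24 mm from its foot, narrower above). The point is on its axis, half-way up (19 mm above its foot); z is its axis, nose end positive. Loose, about 40 to 70 g.
- dish_tiny: the smallest of the four round, shallow white plastic lens dishes, fixed to the bench: 56 mm outer diameter, 8 mm high, wall 3 mm, floor 3 mm thick. Origin: centre of its underside, at bench height; z up.
- objective_small_center (a point): the second shortest of the four microscope objectives: a pale silver-metal barrel 29 mm in diameter and 50 mm tall with dark bands, standing upright with its tapered nose up (straight sides up to 32 mm from its foot, narrower above). The point is on its axis, half-way up (25 mm above its foot); z is its axis, nose end positive. Loose, about 60 to 110 g.
- dish_small: the second smallest of the four round, shallow white plastic lens dishes, fixed to the bench: 76 mm outer diameter, 8 mm high, wall 3 mm, floor 3 mm thick. Origin: centre of its underside, at bench height; z up.
- objective_medium_center (a point): the second tallest of the four microscope objectives: a pale silver-metal barrel 34 mm in diameter and 63 mm tall with dark bands, standing upright with its tapered nose up (straight sides up to 40 mm from its foot, narrower above). The point is on its axis, half-way up (31.5 mm above its foot); z is its axis, nose end positive. Loose, about 90 to 165 g.
- dish_medium: the second largest of the four round, shallow white plastic lens dishes, fixed to the bench: 96 mm outer diameter, 8 mm high, wall 3 mm, floor 3 mm thick. Origin: centre of its underside, at bench height; z up.
- objective_large_center (a point): the tallest of the four microscope objectives: a pale silver-metal barrel 40 mm in diameter and 78 mm tall with dark bands, standing upright with its tapered nose up (straight sides up to 50 mm from its foot, narrower above). The point is on its axis, half-way up (39 mm above its foot); z is its axis, nose end positive. Loose, about 135 to 245 g.
- dish_large: the largest of the four round, shallow white plastic lens dishes, fixed to the bench: 116 mm outer diameter, 8 mm high, wall 3 mm, floor 3 mm thick. Origin: centre of its underside, at bench height; z up.
- eyepiece_1_center (a point): one of two eyepieces, to be left alone: a steel tube 29 mm in diameter with a wider black head (38 mm) on top, 42 mm tall, standing upright, loose. The point is on its axis, half-way up (21 mm above the bench).
- eyepiece_2_center (a point): one of two eyepieces, to be left alone: a steel tube 29 mm in diameter with a wider black head (38 mm) on top, 42 mm tall, standing upright, loose. The point is on its axis, half-way up (21 mm above the bench).
There are look-alikes about, which are no part of the job. What is shaped like the part that bears objective_large_center but red or turquoise is not meant.

How it is judged:
By the outcome, as a careful person would: the job done as asked, in the order asked, and still so for the second after the job is handed in, with the robot touching nothing.
It also fails if it takes over 114 s, if anything falls off the work surface, if the arm or the gripper's body presses on something with over 40 N, if the wrist force passes 120 N, or if a joint passes its speed limit or range.

## Working session

There is one attempt and no reset: what is moved stays moved. The work goes in short steps, Python scripts to look and compute and a tool call to move; the robot and the scene stay as the last step left them, time stands still between calls to the robot, and variables do not carry over. Pictures are saved under pics/ and viewed, at most 14 in all, crops included, and the job is handed in when it is done.

Besides the shell and the picture viewer there is one more tool, called after "Request:" as name(argument=value, ...), one argument or row to a line, values as JSON. step_arm: Moves the arm, as the interface text tells. Its arguments: {"type":"object","properties":{"rows":{"type":"array","items":{"type":"array"}},"squeeze":{"type":"number"}},"required":["rows"]}

```bash
mkdir -p pics; cat > h.py <<'E'
import numpy as np, cv2
from plant import arm
def grab(n):
    c=arm.read_camera(n); c['R']=cv2.Rodrigues(np.array(c['rvec'],float))[0]; c['t']=np.array(c['tvec'],float).ravel(); c['K']=np.array(c['intrinsics'],float); return c
def rays(c,uv):
    uv=np.array(uv,float).reshape(-1,2); K=c['K']
    d=np.c_[(uv[:,0]-K[0,2])/K[0,0],(uv[:,1]-K[1,2])/K[1,1]]; s=d.copy()
    for _ in range(15): s=d/(1+c['k1']*(s**2).sum(1,keepdims=True))
    return s
def plane(c,uv,z):
    s=rays(c,uv); d=np.c_[s,np.ones(len(s))]@c['R']; o=-c['R'].T@c['t']
    return o+d*((z-o[2])/d[:,2])[:,None]
def cloud(c):
    v,u=np.mgrid[:400,:640]; s=rays(c,np.c_[u.ravel(),v.ravel()]); z=c['range_z'].ravel()[:,None]
    P=(np.c_[s*z,z]-c['t'])@c['R']; P[z[:,0]==0]=np.nan
    return P.reshape(400,640,3)
def proj(c,P):
    p=np.array(P).reshape(-1,3)@c['R'].T+c['t']; s=p[:,:2]/p[:,2:]; s=s*(1+c['k1']*(s**2).sum(1,keepdims=True))
    return s*[c['K'][0,0],c['K'][1,1]]+c['K'][:2,2]
E
python3 - <<'E'
from h import *
for n in ("top","scene"):
    c=grab(n); cv2.imwrite(f'pics/{n}0.png',c['pixels'][:,:,::-1]); print(n,-c['R'].T@c['t'],c['R'][2],c['K'][0,0],c['k1'],(c['range_z']>0).mean())
    np.save(f'{n}0.npy',cloud(c))
s=arm.read_state(); print(s['tool_pos'],s['eef_rot'],s['grip_width'],s['clock'],arm.grasp_offset)
E
```

```text
top [0.44797299 0.0221066  1.23637343] [ 0.05878045 -0.00504638 -0.99825818] 497.0094307810673 -0.0599147843873532 0.99611328125
scene [ 1.24486832 -0.10683825  0.72390222] [-0.73609861  0.14874861 -0.66032771] 478.2826895183475 -0.03368581244279138 0.99613671875
[ 0.21701564 -0.58577761  0.23069816] [[ 9.37711326e-01  3.47415071e-01 -4.86937342e-04]
 [ 3.47415400e-01 -9.37710749e-01  1.04414475e-03]
 [-9.38547571e-05 -1.14827589e-03 -9.99999336e-01]] 0.9998426468817855 0.1 0.0187
```

View pics/top0.png

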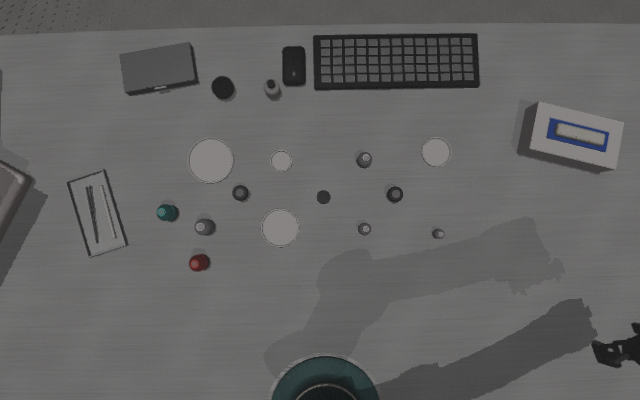

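View pics/scene0.png

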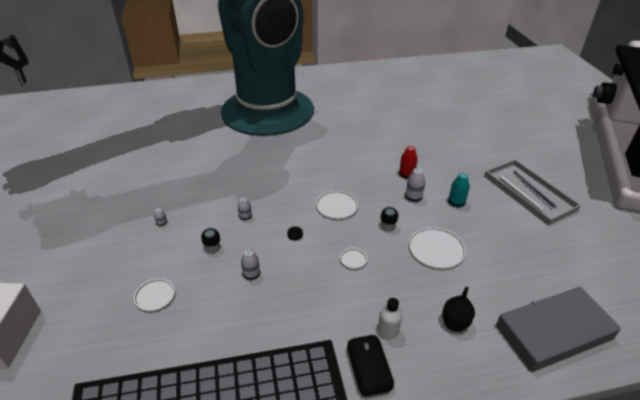

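Candidates in the top picture:
- Silver objectives: large at (204,227), medium at (364,159), small at (364,229) and tiny at (438,233).
- Look-alikes: red (199,263), turquoise (167,212), a white bottle with a black cap (272,88), a black cap (323,197) and a black knob (222,88).
- Eyepieces, to be left alone: (240,193) and (395,194).
- Dishes: large (211,160), medium (280,228), small (436,152) and tiny (281,161).

In the scene picture the silver ones are at (415,185), (250,264), (245,208) and (160,217).

```bash
cat > meas.py <<'E'
from h import *
from scipy.optimize import least_squares
def circ(P,r=None):
    c0=np.median(P,0)
    f=(lambda p:np.hypot(*(P-p[:2]).T)-(r if r else p[2]))
    s=least_squares(f,list(c0)+([] if r else [.04]),loss='soft_l1',f_scale=.001); return s.x,np.sqrt(np.median(s.fun**2))
def obj(clouds,xy,r,hs,rad=.035):
    out=[]
    for C in clouds:
        Q=C.reshape(-1,3); Q=Q[np.isfinite(Q).all(1)]; Q=Q[(np.hypot(*(Q[:,:2]-xy).T)<rad)&(Q[:,2]>.006)]; out.append(Q)
    A=np.vstack(out); S=A[A[:,2]<hs]
    return circ(S[:,:2],r),[np.round(np.percentile(q[:,2],98),4) if len(q) else None for q in out],[np.round(circ(q[q[:,2]<hs][:,:2],r)[0],4) for q in out if (q[:,2]<hs).sum()>8]
E
python3 - <<'E'
from meas import *
T=np.load('top0.npy'); S=np.load('scene0.npy'); ct=grab('top'); cs=grab('scene')
for n,u,v,r,hs,su,sv in [('tiny',438,233,.012,.024,160,217),('small',364,229,.0145,.032,245,208),('med',364,159,.017,.04,250,264),('large',204,227,.02,.05,415,185),('eye1',240,193,.019,.04,389,217),('eye2',395,194,.019,.04,210,238),('red',199,263,.02,.05,408,160),('turq',167,212,.02,.05,459,190),('cap',323,197,.015,.04,295,233)]:
    xy=np.nanmedian(T[v-1:v+2,u-1:u+2].reshape(-1,3),0)[:2]
    (x,e),h,each=obj([T,S],xy,r,hs); print(n,np.round(x,4),round(e,4),'h top/scene',h,each)
for n,a,b in [('large',(211,160),(437,248)),('medium',(280,228),(337,205)),('small',(436,152),(155,295)),('tiny',(281,161),(353,259))]:
    for c,C,p in ((ct,T,a),(cs,S,b)):
        g=cv2.cvtColor(c['pixels'],cv2.COLOR_RGB2GRAY); m=np.zeros((402,642),np.uint8)
        g0=np.median(g[p[1]-3:p[1]+4,p[0]-3:p[0]+4]); 
        bw=((g>g0*0.86)).astype(np.uint8); bw=cv2.morphologyEx(bw,cv2.MORPH_OPEN,np.ones((3,3)))
        k,L=cv2.connectedComponents(bw); B=(L==L[p[1],p[0]]).astype(np.uint8)
        ctr=max(cv2.findContours(B,0,1)[0],key=cv2.contourArea); w=plane(c,ctr.reshape(-1,2)+0.0,.008)[:,:2]
        x,e=circ(w); Q=C.reshape(-1,3); d=np.hypot(*(Q[:,:2]-x[:2]).T); 
        print(n,g0,np.round(x,4),round(e,4),'floor z',np.round(np.nanmedian(Q[d<x[2]*.5,2]),4),'rim z',np.round(np.nanpercentile(Q[(d<x[2]+.003)&(d>x[2]-.008),2],90),4))
im=cs['pixels'][130:320,110:490,::-1]; cv2.imwrite('pics/crop.png',cv2.convertScaleAbs(cv2.resize(im,None,fx=2.1,fy=2.1,interpolation=cv2.INTER_CUBIC),alpha=1.2))
print(np.round(np.nanmedian(T[300:320,100:200,2]),4),np.nanmedian(S[310:330,180:240,2]))
E
```

```text
tiny [ 0.4323 -0.289 ] 0.0009 h top/scene [np.float64(0.0384), np.float64(0.0382)] [array([ 0.431 , -0.2877]), array([ 0.4326, -0.2896])]
small [ 0.4487 -0.1055] 0.0009 h top/scene [np.float64(0.052), np.float64(0.0496)] [array([ 0.4482, -0.1039]), array([ 0.4488, -0.1058])]
med [ 0.6181 -0.1087] 0.0006 h top/scene [np.float64(0.0648), np.float64(0.0633)] [array([ 0.6181, -0.1073]), array([ 0.6182, -0.1091])]
large [0.4617 0.2851] 0.001 h top/scene [np.float64(0.0802), np.float64(0.0781)] [array([0.4608, 0.2869]), array([0.4617, 0.2844])]
eye1 [0.541  0.1973] 0.0018 h top/scene [np.float64(0.0461), np.float64(0.0426)] [array([0.5425, 0.1981]), array([0.5406, 0.1968])]
eye2 [ 0.5296 -0.1814] 0.002 h top/scene [np.float64(0.0453), np.float64(0.0431)] [array([ 0.5305, -0.1799]), array([ 0.5296, -0.1819])]
red [0.3748 0.2989] 0.0008 h top/scene [np.float64(0.0804), np.float64(0.0776)] [array([0.374 , 0.2992]), array([0.375 , 0.2987])]
turq [0.4979 0.3757] 0.001 h top/scene [np.float64(0.0808), np.float64(0.078)] [array([0.4972, 0.3768]), array([0.5293, 0.3582])]
cap [ 0.531  -0.0063] 0.0029 h top/scene [np.float64(0.0155), np.float64(0.013)] [array([ 0.5288, -0.0048]), array([ 0.5318, -0.0071])]
large 133.0 [0.6261 0.2728 0.0528] 0.0008 floor z 0.0025 rim z 0.0075
large 186.0 [0.6315 0.2708 0.0517] 0.0007 floor z 0.0027 rim z 0.0072
medium 133.0 [0.456  0.103  0.0424] 0.0006 floor z 0.0022 rim z 0.0065
medium 187.0 [0.4613 0.1001 0.0412] 0.0008 floor z 0.0015 rim z 0.0052
small 132.0 [ 0.6355 -0.2889  0.033 ] 0.0007 floor z 0.002 rim z 0.0069
small 188.0 [ 0.6421 -0.2915  0.0324] 0.0006 floor z 0.0026 rim z 0.0066
tiny 133.0 [0.621  0.0976 0.0225] 0.0007 floor z 0.0024 rim z 0.0068
tiny 187.0 [0.6271 0.0953 0.0222] 0.0007 floor z 0.0017 rim z 0.0062
-0.0002 -0.0003214817011733438
```

View pics/crop.png

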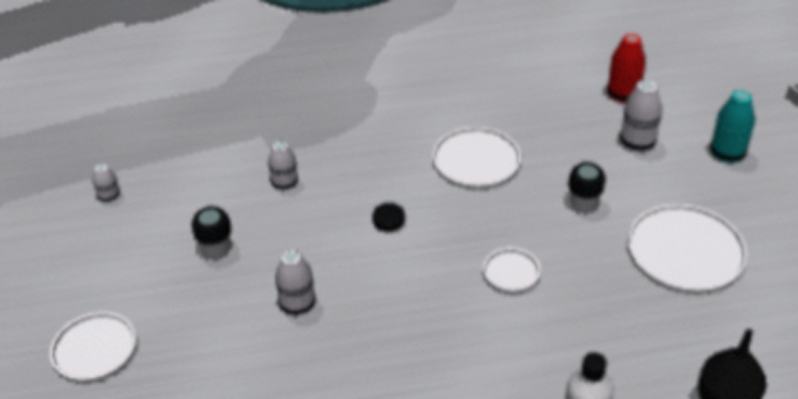

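The crop confirms the choice: the four silver barrels with tapered noses are distinct from the red and turquoise ones, the black-headed eyepieces and the capped bottle. Measured heights of 38, 50, 63 and 78 mm match the text. Next I'll refine the dishes from the range-image rims and work out the first reach.

```bash
cat > go.py <<'E'
import sys
from h import *
def shift(x,y,z):
    s=arm.read_state(); R=np.array(s['eef_rot']); return np.round(R.T@(np.array([x,y,z])-s['tool_pos']),4)
if __name__=='__main__': print(shift(*map(float,sys.argv[1:4])))
E
python3 - <<'E'
from meas import *
from go import shift
T=np.load('top0.npy'); S=np.load('scene0.npy')
for n,x0,r in [('large',(.627,.272),.0565),('medium',(.457,.102),.0465),('small',(.637,-.29),.0365),('tiny',(.622,.097),.0265)]:
    for C in (T,S):
        Q=C.reshape(-1,3); d=np.hypot(*(Q[:,:2]-x0).T); P=Q[(abs(d-r)<.008)&(Q[:,2]>.0055)&(Q[:,2]<.012)]
        print(n,len(P),circ(P[:,:2],r),'free',circ(P[:,:2]))
print(shift(.432,-.289,.11))
E
```

```text
large 168 (array([0.62754616, 0.27411522]), np.float64(0.0012278723805420188)) free (array([0.6274373 , 0.27435854, 0.05529828]), np.float64(0.0012017874372184318))
large 206 (array([0.62779083, 0.27252578]), np.float64(0.001272767314221012)) free (array([0.62835199, 0.27273546, 0.05520361]), np.float64(0.0008823758117760956))
medium 145 (array([0.45569898, 0.1035463 ]), np.float64(0.0010579395385222415)) free (array([0.45574397, 0.10353766, 0.04549899]), np.float64(0.0008803734983385061))
medium 114 (array([0.45795633, 0.10111717]), np.float64(0.001032274150003973)) free (array([0.45799947, 0.10113292, 0.04606908]), np.float64(0.0009883025437767076))
small 85 (array([ 0.63677679, -0.29065401]), np.float64(0.0010059180026670972)) free (array([ 0.63659629, -0.29050746,  0.03554699]), np.float64(0.0010341154145386278))
small 172 (array([ 0.6382654 , -0.29305436]), np.float64(0.0009294105344370377)) free (array([ 0.63828643, -0.29307155,  0.03616972]), np.float64(0.000928534622046809))
tiny 78 (array([0.62159967, 0.09866458]), np.float64(0.0010068107028418714)) free (array([0.62165806, 0.09870906, 0.02572782]), np.float64(0.0009314561692046398))
tiny 92 (array([0.62380009, 0.09671061]), np.float64(0.0008018095329158858)) free (array([0.62384621, 0.09670678, 0.02624126]), np.float64(0.0009451093254039943))
[ 0.3047 -0.2036  0.121 ]
```

Request:
step_arm(
  rows=[
    [1,[0.03,-0.02,0.012],0],
    [1,[0.065,-0.043,0.026],0],
    [1,[0.1,-0.067,0.04],0],
    [1,[0.14,-0.093,0.055],0],
    [1,[0.18,-0.12,0.071],0],
    [1,[0.22,-0.147,0.087],0],
    [1,[0.26,-0.173,0.103],0],
    [0.4,[0.285,-0.19,0.113],0],
    [0.2,[0.3,-0.2,0.119],0],
    [0.2,[0.3047,-0.2036,0.121],0],
    [0.2,[0.3047,-0.2036,0.121],0],
    [0.2,[0.3047,-0.2036,0.121],0],
  ],
  squeeze=30,
)

```text
clock: 1.4
tool_pos: [0.4315, -0.2904, 0.1106]
eef_rot: [[0.938, 0.346, -0.0], [0.346, -0.938, -0.0], [-0.0, 0.0, -1.0]]
contact_force: [0.3, -0.4, -0.7]
grip_width: 0.603
finger_force: 0.0
```

```bash
python3 - <<'E'
from meas import *
s=arm.read_state(); print(s['tool_pos'])
R=np.array(s['eef_rot']); tiles=[]
for n in ('scene','top'):
    c=grab(n); C=cloud(c); Q=C.reshape(-1,3); L=(Q-s['tool_pos'])@R
    m=(abs(L[:,0])<.05)&(abs(L[:,1])<.08)&(L[:,2]<.02)&(L[:,2]>-.03)
    P=L[m]; 
    for sg in (1,-1):
        q=P[P[:,1]*sg>0]; print(n,sg,len(q), np.round(np.percentile(q,[2,50,98],axis=0)*1e3,1).tolist() if len(q) else '')
    u,v=proj(c,s['tool_pos'])[0].astype(int); im=c['pixels'][max(v-60,0):v+60,u-60:u+60,::-1].copy()
    cv2.drawMarker(im,(60,min(v,60)),(0,0,255),0,6); tiles.append(cv2.resize(im,(400,400),interpolation=cv2.INTER_CUBIC))
    print((u,v))
cv2.imwrite('pics/hand1.png',cv2.convertScaleAbs(np.hstack(tiles),alpha=1.5))
E
```

```text
[ 0.43154624 -0.29041354  0.11055924]
scene 1 73 [[1.2, 26.3, -28.6], [9.8, 32.5, -18.7], [14.6, 39.6, -4.2]]
scene -1 78 [[-8.8, -37.6, -29.6], [9.0, -28.0, -18.3], [13.5, -23.9, -4.7]]
(np.int64(149), np.int64(182))
top 1 0 
top -1 7 [[7.7, -37.9, -28.9], [10.3, -32.4, -10.7], [11.5, -28.9, -3.9]]
(np.int64(450), np.int64(233))
```

View pics/hand1.png

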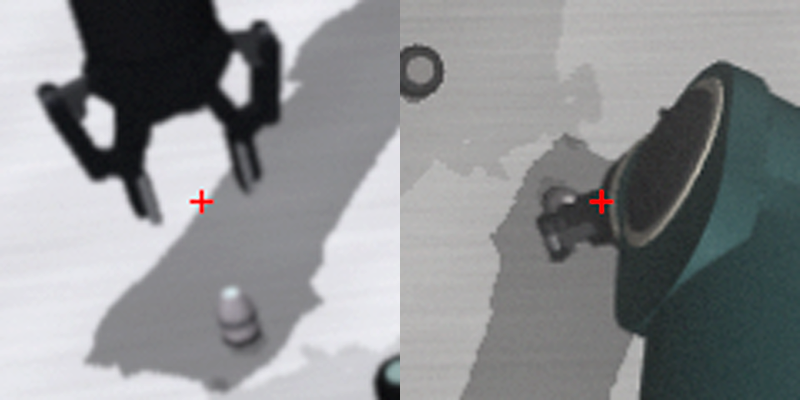

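The hand picture shows the open fingers straddling the TCP mark at scene (149,182), with the tiny objective below it. The finger midpoint agrees with the arm frame to about 1 mm, using the mean of the two cameras. Descending.

```bash
python3 go.py .4318 -.2887 .008
```

```text
[ 0.0009 -0.0017  0.1026]
```

Request:
step_arm(
  rows=[
    [0.1,[0.001,-0.001,0.025],0],
    [0.1,[0.001,-0.001,0.05],0],
    [0.1,[0.001,-0.001,0.075],0],
    [0.1,[0.001,-0.001,0.092],0],
    [0.1,[0.001,-0.001,0.1],0],
    [0.1,[0.001,-0.001,0.102],0],
    [0.1,[0.001,-0.001,0.102],0],
    [-0.4,[0.001,-0.001,0.102],0],
    [-0.6,[0.001,-0.001,0.102],0],
    [-0.8,[0.001,-0.001,0.102],0],
    [-1,[0.001,-0.001,0.102],0],
    [-1,[0.001,-0.001,0.102],0],
    [-1,[0.001,-0.001,0.102],0],
    [-1,[0.001,-0.001,0.102],0],
  ],
  squeeze=30,
)

```text
clock: 2.9
tool_pos: [0.4331, -0.2884, 0.0092]
eef_rot: [[0.938, 0.347, 0.001], [0.347, -0.938, -0.001], [0.001, 0.001, -1.0]]
contact_force: [-2.1, -0.2, 8.3]
grip_width: 0.267
finger_force: 29.0
```

Request:
step_arm(
  rows=[
    [-1,[0,0,-0.005],0],
    [-1,[0,0,-0.02],0],
    [-1,[0,0,-0.04],0],
    [-1,[0,0,-0.065],0],
    [-1,[0,0,-0.09],0],
    [-1,[0,0,-0.105],0],
    [-1,[0,0,-0.11],0],
    [-1,[0,0,-0.11],0],
  ],
)

```text
clock: 3.7
tool_pos: [0.4329, -0.2881, 0.1189]
eef_rot: [[0.938, 0.347, 0.001], [0.347, -0.938, -0.001], [0.001, 0.001, -1.0]]
contact_force: [-0.7, -0.5, -0.7]
grip_width: 0.265
finger_force: 29.5
```

```bash
python3 go.py .6227 .0977 .115
```

```text
[ 0.312  -0.2959  0.0038]
```

Request:
step_arm(
  rows=[
    [-1,[0.006,-0.006,0],0],
    [-1,[0.018,-0.017,0],0],
    [-1,[0.036,-0.034,0],0],
    [-1,[0.058,-0.055,0],0],
    [-1,[0.082,-0.078,0.001],0],
    [-1,[0.106,-0.101,0.001],0],
    [-1,[0.13,-0.123,0.002],0],
    [-1,[0.154,-0.146,0.002],0],
    [-1,[0.178,-0.169,0.002],0],
    [-1,[0.202,-0.192,0.003],0],
    [-1,[0.226,-0.214,0.003],0],
    [-1,[0.25,-0.237,0.003],0],
    [-1,[0.272,-0.258,0.004],0],
    [-1,[0.289,-0.274,0.004],0],
    [-1,[0.301,-0.285,0.004],0],
    [-1,[0.308,-0.292,0.004],0],
    [-1,[0.312,-0.296,0.004],0],
    [-1,[0.312,-0.296,0.004],0],
    [-1,[0.312,-0.296,0.004],0],
  ],
)

```text
clock: 5.6
tool_pos: [0.6222, 0.097, 0.1142]
eef_rot: [[0.938, 0.346, -0.0], [0.346, -0.938, -0.0], [-0.0, 0.0, -1.0]]
contact_force: [0.2, -1.0, -0.4]
grip_width: 0.263
finger_force: 29.5
```

```bash
cat > near.py <<'E'
# where does the held/placed barrel stand relative to the dish, per camera
import sys
from meas import *
from go import shift
D={'tiny':(.6227,.0977,.0265,.012),'small':(.6375,-.2918,.0365,.0145),'medium':(.4568,.1023,.0465,.017),'large':(.6277,.2733,.0565,.02)}
n=sys.argv[1]; x,y,r,ro=D[n]; print('to dish',shift(x,y,float(sys.argv[2]) if len(sys.argv)>2 else .011))
tiles=[]
for k in ('scene','top'):
    c=grab(k); u,v=proj(c,(x,y,.03))[0].astype(int); w=55; im=c['pixels'][max(v-w,0):v+w,max(u-w,0):u+w,::-1]
    tiles.append(cv2.resize(im,(400,400),interpolation=cv2.INTER_CUBIC))
    Q=cloud(c).reshape(-1,3); d=np.hypot(*(Q[:,:2]-(x,y)).T)
    P=Q[(d<r-.006)&(Q[:,2]>.012)&(Q[:,2]<2*ro)]   # side points
    if len(P)>8: print(k,len(P),'barrel',circ(P[:,:2],ro)[0]-[x,y],'z98',np.percentile(Q[(d<r-.006)&(Q[:,2]<.12),2],98))
cv2.imwrite(sys.argv[-1],cv2.convertScaleAbs(np.hstack(tiles),alpha=1.4))
E
python3 near.py tiny .011 pics/t1.png
```

```text
to dish [ 0.0007 -0.0006  0.1032]
```

View pics/t1.png

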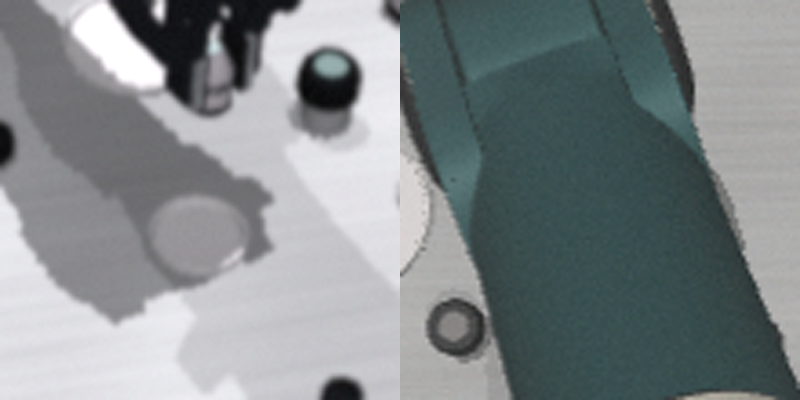

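The barrel is held upright between the fingers, at about (212,90) in the crop's left tile, with the dish floor at (200,235) below. Lowering it.

Request:
step_arm(
  rows=[
    [-1,[0.001,-0.001,0.008],0],
    [-1,[0.001,-0.001,0.024],0],
    [-1,[0.001,-0.001,0.045],0],
    [-1,[0.001,-0.001,0.066],0],
    [-1,[0.001,-0.001,0.082],0],
    [-1,[0.001,-0.001,0.092],0],
    [-1,[0.001,-0.001,0.097],0],
    [-1,[0.001,-0.001,0.099],0],
    [-1,[0.001,-0.001,0.1],0],
    [-1,[0.001,-0.001,0.1005],0],
    [-1,[0.001,-0.001,0.101],0],
    [-1,[0.001,-0.001,0.101],0],
  ],
)

```text
clock: 6.9
tool_pos: [0.6232, 0.0993, 0.0136]
eef_rot: [[0.938, 0.347, 0.0], [0.347, -0.938, 0.0], [0.0, 0.0, -1.0]]
contact_force: [-0.3, -0.5, -0.7]
grip_width: 0.265
finger_force: 29.5
```

Request:
step_arm(
  rows=[
    [-1,[0,0.001,0.0005],0],
    [-1,[0,0.0015,0.001],0],
    [-1,[0,0.0015,0.0015],0],
    [-1,[0,0.0015,0.0015],0],
  ],
)

```text
clock: 7.3
tool_pos: [0.6237, 0.0977, 0.0123]
eef_rot: [[0.938, 0.347, 0.0], [0.347, -0.938, -0.0], [0.0, 0.0, -1.0]]
contact_force: [-2.9, 0.8, 7.4]
grip_width: 0.258
finger_force: 30.3
```

```bash
python3 near.py tiny .011 pics/t2.png
```

```text
to dish [-0.0009 -0.0004  0.0013]
scene 44 barrel [0.01912006 0.0089685 ] z98 0.11309177994281056
```

View pics/t2.png

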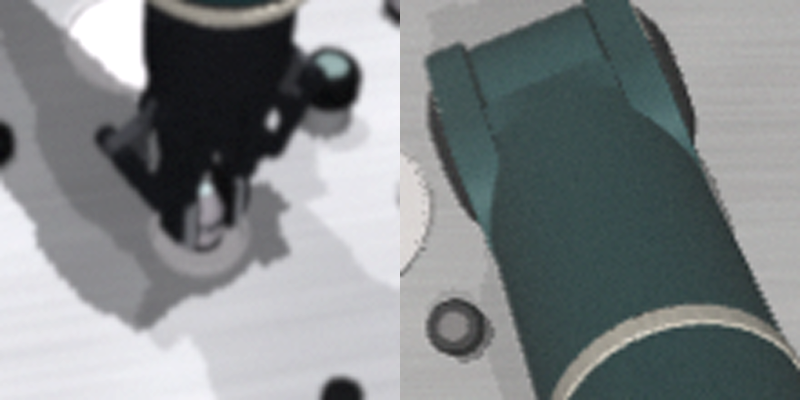

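The barrel is in the dish, its base at about (205,240) in the left tile against a dish centre of (200,235), and the floor contact registers (7 N). Releasing.

Request:
step_arm(
  rows=[
    [-0.3,[0,0,0],0],
    [-0.2,[0,0,0],0],
    [-0.1,[0,0,0],0],
    [0,[0,0,0],0],
    [0,[0,0,-0.004],0],
    [0,[0,0,-0.015],0],
    [0,[0,0,-0.035],0],
    [0,[0,0,-0.06],0],
    [0,[0,0,-0.085],0],
    [0,[0,0,-0.1],0],
    [0,[0,0,-0.105],0],
  ],
)

```text
clock: 8.5
tool_pos: [0.6243, 0.098, 0.1189]
eef_rot: [[0.938, 0.347, 0.003], [0.347, -0.938, 0.0], [0.003, 0.001, -1.0]]
contact_force: [0.6, -0.9, -0.3]
grip_width: 0.497
finger_force: 0.0
```

```bash
python3 near.py tiny .011 pics/t3.png; python3 go.py .4485 -.105 .09
```

```text
to dish [-0.0019 -0.0004  0.1079]
scene 50 barrel [ 0.00047831 -0.00027166] z98 0.040668983814505434
[-0.2347  0.1293  0.027 ]
```

Tiny stands centred within about 1 mm, top at 41 mm as expected. Next, small.

Request:
step_arm(
  rows=[
    [0.2,[-0.01,0.006,0],0],
    [0.2,[-0.03,0.017,0.002],0],
    [0.2,[-0.06,0.033,0.005],0],
    [0.2,[-0.095,0.052,0.01],0],
    [0.2,[-0.13,0.072,0.015],0],
    [0.2,[-0.165,0.091,0.02],0],
    [0.2,[-0.195,0.107,0.024],0],
    [0.2,[-0.218,0.12,0.027],0],
    [0.2,[-0.23,0.127,0.027],0],
    [0.2,[-0.235,0.129,0.027],0],
    [0.2,[-0.235,0.129,0.027],0],
    [0.2,[-0.235,0.129,0.027],0],
  ],
)

```text
clock: 9.8
tool_pos: [0.4487, -0.1039, 0.0898]
eef_rot: [[0.937, 0.348, 0.0], [0.348, -0.937, 0.0], [0.0, -0.0, -1.0]]
contact_force: [-0.1, 0.4, -0.4]
grip_width: 0.596
finger_force: 0.0
```

```bash
python3 go.py .4485 -.105 .010
```

```text
[-0.0006  0.001   0.0798]
```

Request:
step_arm(
  rows=[
    [0.2,[-0.0005,0.001,0.02],0],
    [0.2,[-0.0005,0.001,0.045],0],
    [0.2,[-0.0005,0.001,0.065],0],
    [0.2,[-0.0005,0.001,0.076],0],
    [0.2,[-0.0005,0.001,0.08],0],
    [0.2,[-0.0005,0.001,0.08],0],
    [-0.1,[-0.0005,0.001,0.08],0],
    [-0.3,[-0.0005,0.001,0.08],0],
    [-0.5,[-0.0005,0.001,0.08],0],
    [-0.7,[-0.0005,0.001,0.08],0],
    [-1,[-0.0005,0.001,0.08],0],
    [-1,[-0.0005,0.001,0.08],0],
    [-1,[-0.0005,0.001,0.08],0],
    [-1,[-0.0005,0.001,0.08],0],
  ],
  squeeze=35,
)

```text
clock: 11.2
tool_pos: [0.4484, -0.106, 0.0106]
eef_rot: [[0.938, 0.347, 0.001], [0.347, -0.938, -0.0], [0.001, 0.001, -1.0]]
contact_force: [-3.0, 1.1, 9.5]
grip_width: 0.33
finger_force: 33.8
```

Request:
step_arm(
  rows=[
    [-1,[0,0,-0.005],0],
    [-1,[0,0,-0.02],0],
    [-1,[0,0,-0.04],0],
    [-1,[0,0,-0.065],0],
    [-1,[0,0,-0.09],0],
    [-1,[0,0,-0.105],0],
    [-1,[0,0,-0.11],0],
    [-1,[0,0,-0.11],0],
  ],
)

```text
clock: 12.0
tool_pos: [0.4481, -0.1061, 0.1203]
eef_rot: [[0.938, 0.347, 0.001], [0.347, -0.938, -0.0], [0.001, 0.001, -1.0]]
contact_force: [-0.2, 0.3, -1.1]
grip_width: 0.327
finger_force: 34.7
```

```bash
python3 go.py .6375 -.2918 .12
```

```text
[0.1132 0.24   0.0006]
```

Request:
step_arm(
  rows=[
    [-1,[0.003,0.006,0],0],
    [-1,[0.009,0.019,0],0],
    [-1,[0.019,0.04,0],0],
    [-1,[0.03,0.064,0],0],
    [-1,[0.042,0.089,0],0],
    [-1,[0.054,0.114,0],0],
    [-1,[0.066,0.139,0],0],
    [-1,[0.077,0.164,0],0],
    [-1,[0.089,0.188,0],0],
    [-1,[0.099,0.21,0],0],
    [-1,[0.106,0.225,0],0],
    [-1,[0.111,0.235,0],0],
    [-1,[0.113,0.24,0],0],
    [-1,[0.113,0.24,0],0],
    [-1,[0.113,0.24,0],0],
  ],
)

```text
clock: 13.5
tool_pos: [0.6369, -0.2915, 0.1192]
eef_rot: [[0.938, 0.348, -0.001], [0.348, -0.938, 0.0], [-0.001, -0.001, -1.0]]
contact_force: [-0.3, 0.9, -0.6]
grip_width: 0.325
finger_force: 34.7
```

```bash
python3 go.py .6375 -.2918 .0136
```

```text
[0.0005 0.0006 0.1056]
```

Request:
step_arm(
  rows=[
    [-1,[0.0005,0.0005,0.008],0],
    [-1,[0.0005,0.0005,0.024],0],
    [-1,[0.0005,0.0005,0.046],0],
    [-1,[0.0005,0.0005,0.068],0],
    [-1,[0.0005,0.0005,0.085],0],
    [-1,[0.0005,0.0005,0.095],0],
    [-1,[0.0005,0.0005,0.1],0],
    [-1,[0.0005,0.0005,0.102],0],
    [-1,[0.0005,0.0005,0.103],0],
    [-1,[0.0005,0.0005,0.104],0],
    [-1,[0.0005,0.0005,0.104],0],
  ],
)

```text
clock: 14.6
tool_pos: [0.6381, -0.2921, 0.0162]
eef_rot: [[0.938, 0.347, 0.001], [0.347, -0.938, -0.0], [0.0, 0.0, -1.0]]
contact_force: [-0.4, 0.3, -1.3]
grip_width: 0.325
finger_force: 34.7
```

Request:
step_arm(
  rows=[
    [-1,[-0.0005,0,0.001],0],
    [-1,[-0.0005,0,0.0015],0],
    [-1,[-0.0005,0,0.002],0],
    [-1,[-0.0005,0,0.0025],0],
    [-1,[-0.0005,0,0.0025],0],
  ],
)

```text
clock: 15.1
tool_pos: [0.6374, -0.2922, 0.0138]
eef_rot: [[0.938, 0.347, 0.0], [0.347, -0.938, -0.0], [-0.0, 0.0, -1.0]]
contact_force: [-3.9, 1.9, 7.5]
grip_width: 0.323
finger_force: 35.5
```

Floor contact (7.5 N). Releasing and rising.

Request:
step_arm(
  rows=[
    [-0.2,[0,0,0],0],
    [-0.1,[0,0,0],0],
    [0,[0,0,0],0],
    [0.1,[0,0,0],0],
    [0.1,[0,0,-0.004],0],
    [0.1,[0,0,-0.015],0],
    [0.1,[0,0,-0.035],0],
    [0.1,[0,0,-0.06],0],
    [0.1,[0,0,-0.085],0],
    [0.1,[0,0,-0.1],0],
    [0.1,[0,0,-0.105],0],
  ],
)

```text
clock: 16.2
tool_pos: [0.6381, -0.2925, 0.1205]
eef_rot: [[0.938, 0.347, 0.002], [0.347, -0.938, -0.001], [0.002, 0.002, -1.0]]
contact_force: [0.1, 0.6, -0.1]
grip_width: 0.551
finger_force: 0.0
```

```bash
python3 near.py small .011 pics/s1.png; python3 go.py .618 -.1082 .12
```

```text
to dish [-0.0006 -0.001   0.1095]
scene 100 barrel [0.00031864 0.00029626] z98 0.053406585027388244
top 18 barrel [-0.01912227  0.01800145] z98 0.04665238912726187
[ 0.0456 -0.1793 -0.0014]
```

Small stands centred, top at 53 mm. Next, medium.

Request:
step_arm(
  rows=[
    [0.3,[0.002,-0.008,0],0],
    [0.3,[0.006,-0.024,0],0],
    [0.3,[0.012,-0.048,0],0],
    [0.3,[0.02,-0.078,0],0],
    [0.3,[0.028,-0.11,0],0],
    [0.3,[0.036,-0.14,0],0],
    [0.3,[0.042,-0.165,0],0],
    [0.3,[0.045,-0.176,0],0],
    [0.3,[0.0455,-0.179,0],0],
    [0.3,[0.0455,-0.179,0],0],
    [0.3,[0.0455,-0.179,0],0],
  ],
)

```text
clock: 17.4
tool_pos: [0.6178, -0.1098, 0.1181]
eef_rot: [[0.938, 0.346, -0.0], [0.346, -0.938, -0.0], [-0.0, 0.0, -1.0]]
contact_force: [-0.3, -0.6, -0.1]
grip_width: 0.652
finger_force: 0.0
```

```bash
python3 go.py .618 -.1082 .014
```

```text
[ 0.0008 -0.0015  0.1041]
```

Request:
step_arm(
  rows=[
    [0.3,[0.0005,-0.001,0.02],0],
    [0.3,[0.0005,-0.001,0.045],0],
    [0.3,[0.0005,-0.001,0.07],0],
    [0.3,[0.0005,-0.001,0.09],0],
    [0.3,[0.0005,-0.001,0.1],0],
    [0.3,[0.0005,-0.001,0.104],0],
    [0.3,[0.0005,-0.001,0.104],0],
    [0,[0.0005,-0.001,0.104],0],
    [-0.2,[0.0005,-0.001,0.104],0],
    [-0.4,[0.0005,-0.001,0.104],0],
    [-0.6,[0.0005,-0.001,0.104],0],
    [-1,[0.0005,-0.001,0.104],0],
    [-1,[0.0005,-0.001,0.104],0],
    [-1,[0.0005,-0.001,0.104],0],
    [-1,[0.0005,-0.001,0.104],0],
  ],
  squeeze=40,
)

```text
clock: 18.9
tool_pos: [0.6186, -0.1076, 0.0154]
eef_rot: [[0.938, 0.347, 0.001], [0.347, -0.938, -0.0], [0.001, 0.001, -1.0]]
contact_force: [-2.2, -0.4, 7.2]
grip_width: 0.383
finger_force: 39.4
```

Request:
step_arm(
  rows=[
    [-1,[0,0,-0.005],0],
    [-1,[0,0,-0.02],0],
    [-1,[0,0,-0.04],0],
    [-1,[0,0,-0.065],0],
    [-1,[0,0,-0.09],0],
    [-1,[0,0,-0.105],0],
    [-1,[0,0,-0.11],0],
    [-1,[0,0,-0.11],0],
  ],
)

```text
clock: 19.7
tool_pos: [0.6181, -0.1074, 0.1248]
eef_rot: [[0.938, 0.347, 0.001], [0.347, -0.938, -0.0], [0.001, 0.0, -1.0]]
contact_force: [-0.1, 0.0, -1.9]
grip_width: 0.385
finger_force: 39.9
```

```bash
python3 go.py .4568 .1023 .125
```

```text
[-0.0784 -0.2527 -0.0004]
```

Request:
step_arm(
  rows=[
    [-1,[-0.002,-0.006,0],0],
    [-1,[-0.006,-0.019,0],0],
    [-1,[-0.012,-0.04,0],0],
    [-1,[-0.02,-0.064,0],0],
    [-1,[-0.028,-0.089,0],0],
    [-1,[-0.035,-0.114,0],0],
    [-1,[-0.043,-0.139,0],0],
    [-1,[-0.051,-0.164,0],0],
    [-1,[-0.059,-0.189,0],0],
    [-1,[-0.066,-0.213,0],0],
    [-1,[-0.072,-0.232,0],0],
    [-1,[-0.076,-0.245,0],0],
    [-1,[-0.078,-0.251,0],0],
    [-1,[-0.0785,-0.2525,0],0],
    [-1,[-0.0785,-0.2525,0],0],
    [-1,[-0.0785,-0.2525,0],0],
  ],
)

```text
clock: 21.3
tool_pos: [0.457, 0.1015, 0.1242]
eef_rot: [[0.938, 0.346, -0.0], [0.346, -0.938, -0.0], [-0.0, 0.0, -1.0]]
contact_force: [0.2, -0.4, -1.9]
grip_width: 0.379
finger_force: 39.9
```

```bash
python3 go.py .4568 .1023 .0184
```

```text
[ 0.     -0.0008  0.1058]
```

Request:
step_arm(
  rows=[
    [-1,[0,-0.0005,0.008],0],
    [-1,[0,-0.0005,0.024],0],
    [-1,[0,-0.0005,0.046],0],
    [-1,[0,-0.0005,0.068],0],
    [-1,[0,-0.0005,0.085],0],
    [-1,[0,-0.0005,0.095],0],
    [-1,[0,-0.0005,0.1],0],
    [-1,[0,-0.0005,0.102],0],
    [-1,[0,-0.0005,0.103],0],
    [-1,[0,-0.0005,0.104],0],
    [-1,[0,-0.0005,0.104],0],
  ],
)

```text
clock: 22.4
tool_pos: [0.4568, 0.1026, 0.0206]
eef_rot: [[0.938, 0.347, 0.001], [0.347, -0.938, 0.0], [0.001, 0.0, -1.0]]
contact_force: [-0.1, -0.3, -1.5]
grip_width: 0.382
finger_force: 39.9
```

Request:
step_arm(
  rows=[
    [-1,[0,0,0.001],0],
    [-1,[0,0,0.0015],0],
    [-1,[0,0,0.002],0],
    [-1,[0,0,0.0025],0],
    [-1,[0,0,0.0025],0],
  ],
)

```text
clock: 22.9
tool_pos: [0.4566, 0.1026, 0.0183]
eef_rot: [[0.938, 0.347, 0.0], [0.347, -0.938, -0.0], [0.0, 0.0, -1.0]]
contact_force: [-4.8, -2.0, 15.3]
grip_width: 0.383
finger_force: 41.7
```

Request:
step_arm(
  rows=[
    [-0.1,[0,0,-0.0005],0],
    [0,[0,0,-0.0005],0],
    [0.1,[0,0,-0.0005],0],
    [0.2,[0,0,-0.0005],0],
    [0.2,[0,0,-0.004],0],
    [0.2,[0,0,-0.015],0],
    [0.2,[0,0,-0.035],0],
    [0.2,[0,0,-0.06],0],
    [0.2,[0,0,-0.085],0],
    [0.2,[0,0,-0.11],0],
    [0.2,[0,0,-0.122],0],
    [0.2,[0,0,-0.125],0],
  ],
)

```text
clock: 24.1
tool_pos: [0.4571, 0.1027, 0.1443]
eef_rot: [[0.938, 0.347, 0.002], [0.347, -0.938, 0.0], [0.002, 0.0, -1.0]]
contact_force: [0.2, 0.1, -1.7]
grip_width: 0.601
finger_force: 0.0
```

```bash
python3 near.py medium .011 pics/m1.png; python3 go.py .4612 .2857 .14
```

```text
to dish [-0.0007  0.0002  0.1333]
scene 110 barrel [-6.89331373e-04 -2.65739404e-05] z98 0.06478265860409395
[ 0.0681 -0.1701  0.0028]
```

Medium stands centred. Last, large.

Request:
step_arm(
  rows=[
    [0.45,[0.003,-0.008,0],0],
    [0.45,[0.009,-0.024,0],0],
    [0.45,[0.019,-0.047,0],0],
    [0.45,[0.03,-0.075,0],0],
    [0.45,[0.042,-0.105,0],0],
    [0.45,[0.053,-0.133,0],0],
    [0.45,[0.062,-0.155,0],0],
    [0.45,[0.067,-0.167,0],0],
    [0.45,[0.068,-0.17,0],0],
    [0.45,[0.068,-0.17,0],0],
    [0.45,[0.068,-0.17,0],0],
  ],
)

```text
clock: 25.3
tool_pos: [0.4613, 0.2844, 0.1426]
eef_rot: [[0.938, 0.346, -0.0], [0.346, -0.938, -0.001], [-0.001, 0.0, -1.0]]
contact_force: [0.5, -0.5, -0.7]
grip_width: 0.726
finger_force: 0.0
```

```bash
python3 go.py .4612 .2857 .020
```

```text
[ 0.0004 -0.0013  0.1226]
```

Request:
step_arm(
  rows=[
    [0.45,[0.0005,-0.001,0.02],0],
    [0.45,[0.0005,-0.001,0.045],0],
    [0.45,[0.0005,-0.001,0.07],0],
    [0.45,[0.0005,-0.001,0.095],0],
    [0.45,[0.0005,-0.001,0.112],0],
    [0.45,[0.0005,-0.001,0.12],0],
    [0.45,[0.0005,-0.001,0.122],0],
    [0.45,[0.0005,-0.001,0.122],0],
    [0.1,[0.0005,-0.001,0.122],0],
    [-0.1,[0.0005,-0.001,0.122],0],
    [-0.3,[0.0005,-0.001,0.122],0],
    [-0.5,[0.0005,-0.001,0.122],0],
    [-1,[0.0005,-0.001,0.122],0],
    [-1,[0.0005,-0.001,0.122],0],
    [-1,[0.0005,-0.001,0.122],0],
    [-1,[0.0005,-0.001,0.122],0],
  ],
  squeeze=45,
)

```text
clock: 26.9
tool_pos: [0.4619, 0.2869, 0.0218]
eef_rot: [[0.938, 0.347, 0.001], [0.347, -0.938, 0.001], [0.001, -0.0, -1.0]]
contact_force: [-2.3, -2.2, 9.0]
grip_width: 0.453
finger_force: 44.2
```

Request:
step_arm(
  rows=[
    [-1,[0,0,-0.005],0],
    [-1,[0,0,-0.02],0],
    [-1,[0,0,-0.04],0],
    [-1,[0,0,-0.065],0],
    [-1,[0,0,-0.09],0],
    [-1,[0,0,-0.105],0],
    [-1,[0,0,-0.11],0],
    [-1,[0,0,-0.11],0],
  ],
)

```text
clock: 27.7
tool_pos: [0.4615, 0.2867, 0.1312]
eef_rot: [[0.938, 0.347, 0.001], [0.347, -0.938, 0.0], [0.001, -0.0, -1.0]]
contact_force: [0.0, -0.3, -2.7]
grip_width: 0.452
finger_force: 45.7
```

```bash
python3 go.py .6277 .2733 .13
```

```text
[0.1512 0.0703 0.0013]
```

Request:
step_arm(
  rows=[
    [-1,[0.006,0.003,0],0],
    [-1,[0.018,0.008,0],0],
    [-1,[0.036,0.017,0],0],
    [-1,[0.058,0.027,0],0],
    [-1,[0.081,0.038,0],0],
    [-1,[0.104,0.048,0],0],
    [-1,[0.124,0.058,0],0],
    [-1,[0.139,0.065,0],0],
    [-1,[0.148,0.069,0],0],
    [-1,[0.151,0.07,0],0],
    [-1,[0.151,0.07,0],0],
    [-1,[0.151,0.07,0],0],
  ],
)

```text
clock: 28.9
tool_pos: [0.6266, 0.2739, 0.1306]
eef_rot: [[0.937, 0.348, -0.001], [0.348, -0.937, 0.0], [-0.001, -0.0, -1.0]]
contact_force: [0.0, 0.7, -1.5]
grip_width: 0.452
finger_force: 45.7
```

```bash
python3 go.py .6277 .2733 .0248
```

```text
[0.0009 0.001  0.1058]
```

Request:
step_arm(
  rows=[
    [-1,[0.001,0.001,0.008],0],
    [-1,[0.001,0.001,0.024],0],
    [-1,[0.001,0.001,0.046],0],
    [-1,[0.001,0.001,0.068],0],
    [-1,[0.001,0.001,0.085],0],
    [-1,[0.001,0.001,0.095],0],
    [-1,[0.001,0.001,0.1],0],
    [-1,[0.001,0.001,0.102],0],
    [-1,[0.001,0.001,0.103],0],
    [-1,[0.001,0.001,0.1035],0],
    [-1,[0.001,0.001,0.1035],0],
  ],
)

```text
clock: 30.0
tool_pos: [0.6288, 0.2731, 0.0278]
eef_rot: [[0.938, 0.347, 0.001], [0.347, -0.938, 0.0], [0.001, -0.0, -1.0]]
contact_force: [-0.4, 0.0, -2.6]
grip_width: 0.452
finger_force: 45.7
```

Request:
step_arm(
  rows=[
    [-1,[-0.001,0,0.001],0],
    [-1,[-0.001,0,0.0015],0],
    [-1,[-0.001,0,0.002],0],
    [-1,[-0.001,0,0.0025],0],
    [-1,[-0.001,0,0.003],0],
    [-1,[-0.001,0,0.003],0],
  ],
)

```text
clock: 30.6
tool_pos: [0.6277, 0.2727, 0.0249]
eef_rot: [[0.938, 0.347, 0.0], [0.347, -0.938, 0.0], [0.0, 0.0, -1.0]]
contact_force: [-4.0, -2.4, 8.6]
grip_width: 0.456
finger_force: 46.8
```

Request:
step_arm(
  rows=[
    [0,[0,0,0],0],
    [0.1,[0,0,0],0],
    [0.2,[0,0,0],0],
    [0.3,[0,0,0],0],
    [0.3,[0,0,-0.004],0],
    [0.3,[0,0,-0.015],0],
    [0.3,[0,0,-0.035],0],
    [0.3,[0,0,-0.06],0],
    [0.3,[0,0,-0.085],0],
    [0.3,[0,0,-0.11],0],
    [0.3,[0,0,-0.135],0],
    [0.3,[-0.02,0,-0.16],0],
    [0.3,[-0.05,0.02,-0.18],0],
    [0.3,[-0.09,0.05,-0.19],0],
    [0.3,[-0.13,0.08,-0.2],0],
    [0.3,[-0.17,0.11,-0.2],0],
    [0.3,[-0.2,0.13,-0.2],0],
    [0.3,[-0.215,0.14,-0.2],0],
    [0.3,[-0.22,0.14,-0.2],0],
    [0.3,[-0.22,0.14,-0.2],0],
  ],
)

```text
clock: 32.6
tool_pos: [0.4699, 0.0652, 0.2251]
eef_rot: [[0.938, 0.347, 0.001], [0.347, -0.938, 0.0], [0.001, 0.0, -1.0]]
contact_force: [0.7, -0.0, -0.9]
grip_width: 0.649
finger_force: 0.0
```

```bash
for n in tiny small medium large; do echo $n; python3 near.py $n .011 pics/x_$n.png; done; python3 - <<'E'
from h import *
c=grab('scene'); cv2.imwrite('pics/final.png',cv2.convertScaleAbs(cv2.resize(c['pixels'][100:330,80:520,::-1],None,fx=1.8,fy=1.8,interpolation=cv2.INTER_CUBIC),alpha=1.2))
print(arm.read_state()['clock'],arm.read_state()['tool_pos'])
E
```

```text
tiny
to dish [0.1543 0.0225 0.2143]
scene 50 barrel [ 3.45892044e-04 -6.51610793e-05] z98 0.04095026376935692
small
to dish [0.0317 0.3935 0.2137]
scene 100 barrel [2.81340429e-04 8.45303416e-05] z98 0.05321141733615806
top 23 barrel [-0.01210875  0.02209496] z98 0.052742740946964135
medium
to dish [-0.     -0.0388  0.2133]
scene 110 barrel [-0.00072832 -0.00020466] z98 0.06476586942395612
large
to dish [ 0.2201 -0.1397  0.2131]
scene 198 barrel [ 0.02890028 -0.01702083] z98 0.08002772990541625
top 46 barrel [-0.00131041  0.00150188] z98 0.08112409146784841
33.05 [0.47002422 0.0651861  0.22415343]
```

View pics/final.png

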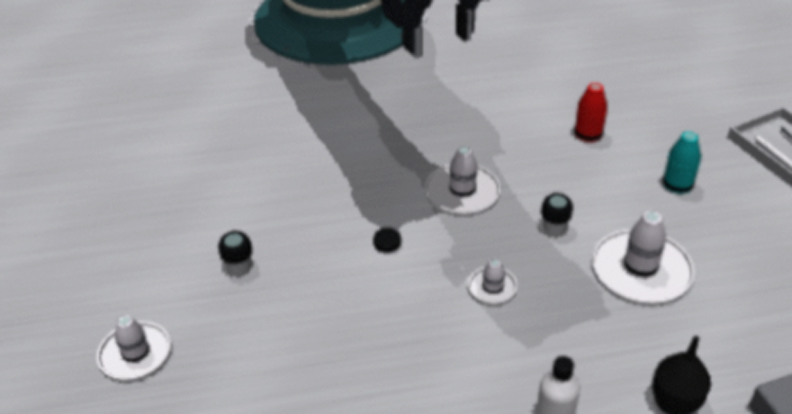

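All four barrels stand upright in the middle of their dishes: tiny (493,283), small (131,350), medium (463,187) and large (645,262). The eyepieces at (236,250) and (557,212) still stand upright in place. The large barrel's scene-view fit reads 3 cm off, but I take it as a bad fit. The top view and the picture both put it within 2 mm of centre. Handing in.

```bash
python3 -c "
from plant import arm
print(arm.sign_off())"
```

```text
the job is handed in; nothing more can be done
None
```

I placed all four objectives upright in their matching dishes, each measured within about 2 mm of centre, left both eyepieces where they stood, and handed the job in at about 33 s on the clock.

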